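# Flip down the fence stop and push the blank up to it

### The arm

A 7-joint arm with a two-finger parallel gripper is mounted at the origin on the work surface. World frame = base frame: x ahead of the robot, y to its left, z up, the work surface at z = 0. Lengths are in m, angles in rad, forces in N, time in s.
With the tool pointing down it reaches from about 0.35 to 0.9 m from the base axis. Payload 7.2 kg.
Tool frame: the origin (TCP) lies on the centre line of the jaws, within the pads' length; the fingertips stand 11 mm ahead of it and the grasp point (between the pads) lies 8 mm behind it; z points along the fingers, y is the line along which they close (so a half turn about z gives the same grasp; the last joint's range is limited). The gripper opens to 85 mm and grips with 20 to 120 N. Pads are 22 mm wide; open, the fingers measure 114 mm over their backs; the gripper's body (76 mm by 85 mm) begins 54 mm behind the grasp point. The pads swing forward as they close: fully open they stand 13 mm farther back than shut.
Start: joints at [-0.068, 0.411, -0.013, 1.596, 0.006, 1.134, -0.082], TCP at [0.625, -0, 0.242] pointing down, gripper open.
Joint ranges: [-2.95, 2.95], [-0.29, 1.99], [-1.47, 1.44], [0.14, 2.54], [-1.03, 4.17], [0.13, 1.85], [-2.86, 2.86]. Speed limits (rad/s): [2.39, 2.39, 3.01, 3.01, 3.14, 3.14, 3.14].

### API

Orientations are given as a 3x3 rotation matrix whose columns are the frame's x, y, z axes.
In Python, from workcell import r, viewer gives the robot as it stands. The module is installed in compiled form; this text tells all that it offers.
- The arm moves only by the tool arm_command, never from a script. Its argument "commands" is a list of rows, each an object with "slide": the shift along the world's x, y, z each as a share of 0.025 m, from -1 to 1, a list of three; "turn": the turn, a rotation vector about the world's x, y, z each as a share of 4 degrees, from -1 to 1, a list of three; "grip": the finger opening in mm, from 0 to 85.4. In form: [{"slide": [dx, dy, dz], "turn": [wx, wy, wz], "grip": grip}, ...]. A call has 1 to 12 rows; each row shifts and turns the commanded pose from where the row before left it; what a row does not reach is not made up. A row lasts 1/12 s, in which the tool goes at most 41.7 mm and 7.16 degrees, less where a joint would pass 70% of its speed; a pose out of reach is approached as far as the arm can. A call with a number of a shift or a turn outside -1 to 1 is refused whole. A call with a gripper value outside its range is refused whole. The fingers move at their own pace and stop on an object; "newtons" is the grip in N (left out, the last holds). Time passes only in rows, so rows that do not move let the fingers close. It gives the time, the measured TCP pose, the force, the opening and the grip force at its end, in the units of the state.
- r.get_obs(): the state, without advancing time (a new reading comes with each control period).
- viewer.capture(name): name is "scene" or "side" or "wrist"; returns a dict with "color" (400x640x3 uint8, blue, green, red), "K" (3x3 intrinsics, pixels), "origin" and "attitude" of the camera in the world. Camera axes: x right, y up, looking along -z (the intrinsics and any distortion apply to the point x, -y, -z); pixel columns grow to the right and rows downward; lengths in m; the calibration is good to about 2 mm. The wrist camera is an equidistant fisheye: a pixel r from the principal point sees the ray r / f radians off the axis. A picture is of the moment at which its call begins. There is no depth.
- r.finish_job(): hands the job in; it is judged then, once.
The state is a dict: "t": time; "joint_positions": joint angles; "qd": joint speeds; "joint_torque": joint torques, N m; "tool_pos": TCP position; "ee_rot": TCP orientation; "ft_force": force on the tool from outside, world axes, zero at the start; "torque": the same for the moment, N m; "gripper_width": finger opening in m; "grip_force": force on a finger pad.
Only numpy, scipy, OpenCV 4.12 (cv2) and the standard library are available. Lean on these libraries where they do the work, as an engineer would, in place of code of your own. Each camera call takes 0.05 s, during which the arm holds its last target. There are 200 camera calls.

### The job

Set the wooden blank up on the fence for marking out: push the wide flip stop over and fully down, then push the blank snug against the fence and along it until its end touches that stop. Do it all by pushing with the fingers and never lift the blank: it stays flat on the table. Leave the narrow stop up as it is, do not disturb the other things on the bench, and finish with the robot clear of everything.

Things in the scene. Friction and masses are not known exactly. Their poses are not given: they have to be found in the camera images.
- fence: Fixed aluminium bar standing across the bench at some yaw: 560 mm long, 40 mm deep, 50 mm high. Origin on its front face at table height; y runs along the bar (it spans -300 to +260 mm), x points into the bar, away from the robot, z up. Two low hold-down feet stick out behind it (22 mm high, to 80 mm behind the front face, at y -270 and +230 mm).
- fence_face (a point): Point on the front face of the fence above its origin, 15 mm above the table; axes as fence.
- wide_stop (a joint): Hinge angle (rad) of the wide flip stop, an aluminium L 40 mm wide, hinged on top of the fence about the fence's y. 0 = fully down, end of travel. Starts at 2.0 to 2.4, flipped up and back (1.57 = bar straight up, more = leaning away from the robot, limit 2.5). Light friction (0.06 N m, about 1 N at the bar's end): it stays wherever it is left, so push it all the way down.
- wide_stop_hinge (a point): Middle of the hinge axis, fixed, axes as fence: 70 mm above the table, 20 mm behind the front face. Down, the L's bar (12 mm thick, top 6 mm above the axis) runs level 67 mm from here towards -x of the fence. It sits on a fixed carriage, 50 mm along the fence, deck 61 mm high, from 2 mm in front of to 65 mm behind the front face.
- wide_stop_nose (a point): On the moving nose at the bar's end (14 mm thick, 40 wide, at right angles to the bar; down, it hangs to 8 mm above the table): on its side face towards -y of the fence, mid-thickness, 55 mm below the bar's centre line. Down, this is the face the blank's end must touch: 15 mm above the table, 40 mm in front of the fence, axes as the fence's.
- narrow_stop (a joint): Hinge angle of the narrow flip stop, like the wide one but 16 mm wide. Starts at 2.0 to 2.4 (up and back) and is to stay so. Which stop is nearer the blank varies; their centres are 110 to 150 mm apart. Raised, it is clear above the blank, which passes under it.
- narrow_stop_hinge (a point): Middle of the narrow stop's hinge axis, 70 mm above the table, 20 mm behind the fence's front face; fixed.
- narrow_stop_nose (a point): On the narrow stop's moving nose, as wide_stop_nose.
- blank: Loose planed wooden blank lying flat, 220 mm long (its y), 70 mm wide (x), 30 mm thick, 0.22 to 0.45 kg (2 to 5 N to slide it). Origin at the centre of its underside, x roughly towards the fence, y roughly along the fence. It starts 20 to 50 mm in front of the fence, skewed up to 0.1 rad, its +y end at least 60 mm short of either stop (to the -y side).
- blank_end (a point): Centre of the blank's +y end face, 15 mm above the table: the end that must touch the wide stop.
- blank_back (a point): Centre of the blank's long +x side face, 15 mm above the table: the side that must lie against the fence.
- wheel: Bystander: loose wooden toy wheel lying flat, 72 mm across, 24 mm high, small hole. Origin at the centre of its underside.
- finial: Bystander: loose turned wooden finial standing upright, 40 mm across at its widest, 90 mm high. Origin at the centre of its foot.
- mallet: Bystander: loose wooden mallet lying behind the fence: barrel head 130 mm long (y), 80 mm high; handle runs to +x, 235 mm. Origin under the head, on the table.
- tape: Bystander: loose tape-measure case standing behind the fence, 65 x 35 x 60 mm high. Origin at the centre of its underside.
Things that resemble listed ones, but are neither listed nor needed, are in the scene too. Of the things that look like the blank, the larger one is meant.

How it is judged:
By the outcome, as a careful person would: the job done as asked, in the order asked, and still so for the second after the job is handed in, with the robot touching nothing.
It also fails if it takes over 64 s, if anything falls off the work surface, if the arm or the gripper's body presses on something with over 40 N, if the wrist force passes 120 N, or if a joint passes its speed limit or range.

## Working session

There is one attempt and no reset: what is moved stays moved. The work goes in short steps, Python scripts to look and compute and a tool call to move; the robot and the scene stay as the last step left them, time stands still between calls to the robot, and variables do not carry over. Pictures are saved under pics/ and viewed, at most 10 in all, crops included, and the job is handed in when it is done.

Besides the shell and the picture viewer there is one more tool, called after "Request:" by a JSON object that holds its "name" and its "arguments". arm_command: Moves the arm, as the interface text tells. Shift numbers are shares of 0.025 m and turn numbers shares of 4 degrees, none past 1 either way. Its arguments: {"type":"object","properties":{"commands":{"type":"array"},"newtons":{"type":"number"}},"required":["commands"]}

```bash
mkdir -p pics; cat > h.py <<'E'
import numpy as np,cv2,json,pickle
from workcell import r,viewer
def cap(n,f):
    d=viewer.capture(n);cv2.imwrite(f'pics/{f}.png',d['color']);pickle.dump({k:np.array(v) for k,v in d.items()},open(f'pics/{f}.pkl','wb'));return d
def load(f): return pickle.load(open(f'pics/{f}.pkl','rb'))
def ray(d,u,v,fish=False):
    K=d['K'];a=(u-K[0,2])/K[0,0];b=(v-K[1,2])/K[1,1]
    if fish:
        t=np.hypot(a,b);s=np.sin(t)/t if t>1e-9 else 1;c=np.array([a*s,-b*s,-np.cos(t)])
    else: c=np.array([a,-b,-1.])
    return np.array(d['attitude'])@c
def onz(d,u,v,z,fish=False):
    w=ray(d,u,v,fish);o=np.array(d['origin']);return o+w*(z-o[2])/w[2]
def proj(d,p,fish=False):
    c=np.array(d['attitude']).T@(np.array(p)-d['origin']);a,b,w=c[0],-c[1],-c[2];K=d['K']
    if fish:
        q=np.hypot(a,b);t=np.arctan2(q,w);a,b=a/q*t,b/q*t
    else: a,b=a/w,b/w
    return np.array([K[0,0]*a+K[0,2],K[1,1]*b+K[1,2]])
E
python3 - <<'E'
from h import *
for n in ['scene','side','wrist']:
    d=cap(n,n+'0');print(n,d['K'],d['origin'],d['attitude'],[k for k in d])
s=r.get_obs();print(s['t'],s['tool_pos'],s['ee_rot'],s['gripper_width'])
E
```

```text
scene [[512.21362865   0.         317.6088602 ]
 [  0.         512.21362865 213.07136423]
 [  0.           0.           1.        ]] [0.95187989 0.75044142 1.1570367 ] [[-0.88040983 -0.37179222  0.29436215]
 [ 0.47391453 -0.71186417  0.51831884]
 [ 0.01683896  0.59583551  0.80292995]] ['color', 'K', 'origin', 'attitude']
side [[424.04055943   0.         316.30599229]
 [  0.         424.04055943 200.63500011]
 [  0.           0.           1.        ]] [ 0.50412711 -0.85764781  1.02391509] [[ 0.99834416  0.04029489 -0.04105183]
 [-0.05747759  0.72722954 -0.68398357]
 [ 0.00229306  0.68521056  0.72834142]] ['color', 'K', 'origin', 'attitude']
wrist [[309.70691629   0.         314.89966208]
 [  0.         309.70691629 196.23791462]
 [  0.           0.           1.        ]] [0.62447484 0.0724731  0.37306476] [[ 9.99997853e-01 -1.32456684e-03  1.59375586e-03]
 [ 8.19073598e-04  9.59072980e-01  2.83157815e-01]
 [-1.90358964e-03 -2.83155901e-01  9.59072006e-01]] ['color', 'K', 'origin', 'attitude']
0.15 [ 6.24637489e-01 -6.04999403e-05  2.41651253e-01] [[ 3.15610880e-05  9.99999246e-01 -1.22737754e-03]
 [ 9.99999996e-01 -3.16708542e-05 -8.94121621e-05]
 [-8.94509668e-05 -1.22737471e-03 -9.99999243e-01]] 0.08516677655105816
```

View pics/scene0.png

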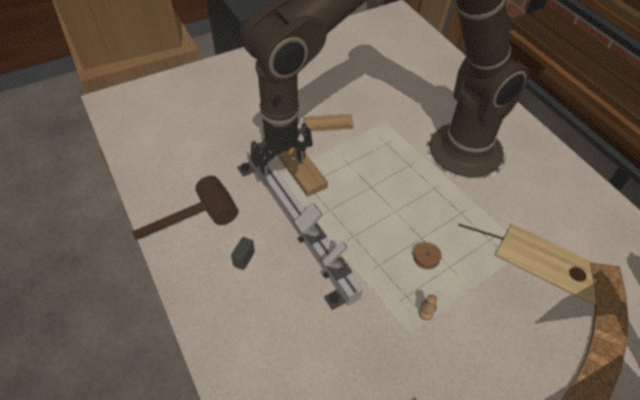

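View pics/side0.png

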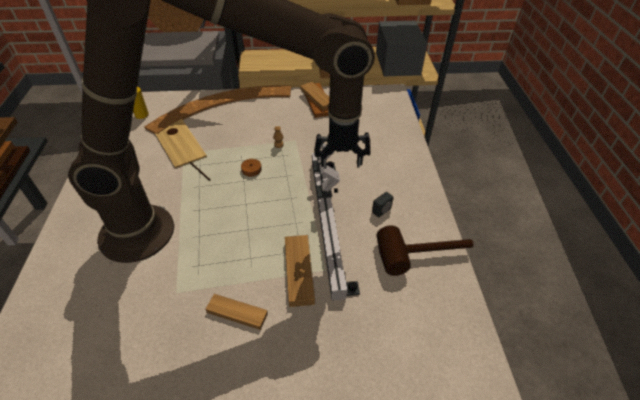

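View pics/wrist0.png

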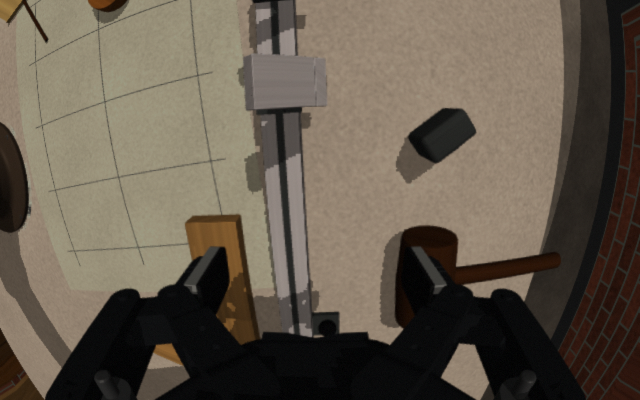

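Pictures: the wrist view shows the wide stop at (288,80), nearer the blank; the blank's +y end is at (215,220) and the fence runs from (277,0) to (295,335). The scene view has the wide stop at (308,217), the narrow one at (335,250), the blank at (305,172), and a smaller lookalike at (328,122). 
Candidates for the blank: side (298,270), which is larger and by the fence, and side (237,311), which is the smaller decoy. I choose (298,270). Candidates for the wide stop: scene (308,217), wider, and (335,250), narrow. Next come close crops to check this and take edges.

```bash
python3 - <<'E'
import cv2,numpy as np
a=cv2.imread('pics/scene0.png')[145:315,230:370]
a=cv2.resize(a,None,fx=3.5,fy=3.5,interpolation=cv2.INTER_CUBIC);cv2.imwrite('pics/c1.png',a)
a=cv2.imread('pics/side0.png')[150:325,190:390]
cv2.imwrite('pics/c2.png',cv2.resize(a,None,fx=3.4,fy=3.4,interpolation=cv2.INTER_CUBIC))
E
```

```text
(no output)
```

View pics/c1.png

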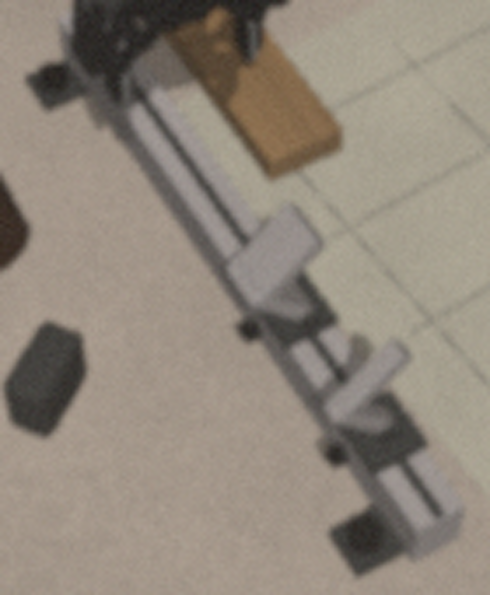

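View pics/c2.png

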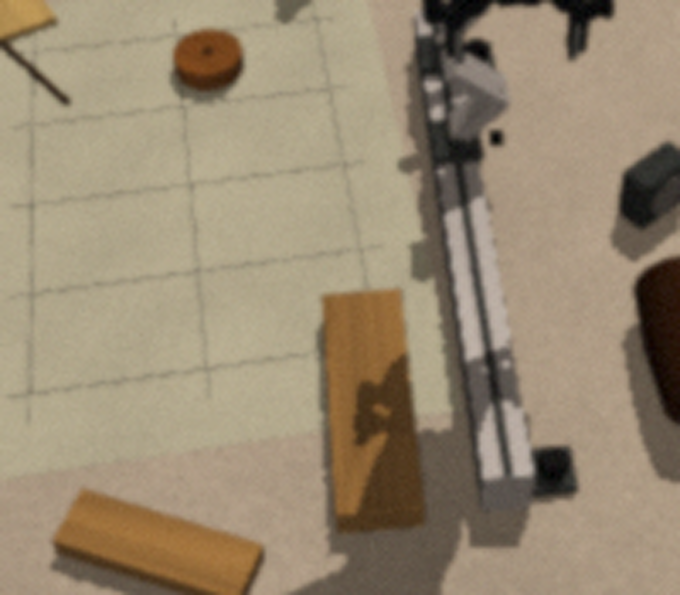

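```bash
cat >> h.py <<'E'
def T(p,q):  # pose (x,y,yaw), local points
    q=np.atleast_2d(np.array(q,float));c,s=np.cos(p[2]),np.sin(p[2])
    return np.c_[p[0]+c*q[:,0]-s*q[:,1],p[1]+s*q[:,0]+c*q[:,1],q[:,2]]
E
python3 - <<'E'
from h import *
from scipy.optimize import least_squares
S,D,W=load('scene0'),load('side0'),load('wrist0')
c1=lambda u,v:(230+u/3.5,145+v/3.5); c2=lambda u,v:(190+u/3.4,150+v/3.4)
FB=[(D,c2(482,478),(0,-.3,.05)),(D,c2(530,474),(.04,-.3,.05)),(S,c1(462,495),(0,.26,.05)),(S,c1(412,530),(.04,.26,.05)),(D,c2(486,510),(0,-.3,0)),(S,c1(418,560),(.04,.26,0))]
BB=[(D,c2(323,297),(-.035,.11,.03)),(D,c2(402,290),(.035,.11,.03)),(D,c2(424,525),(.035,-.11,0)),(D,c2(339,530),(-.035,-.11,0)),
 (S,c1(275,178),(.035,.11,0)),(S,c1(342,148),(-.035,.11,0)),(S,c1(263,155),(.035,.11,.03)),(S,c1(340,125),(-.035,.11,.03))]
out={}
for n,C,x0 in [('f',FB,(.6,0,0)),('b',BB,(.53,-.1,0))]:
    f=lambda p:np.concatenate([proj(d,T(p,q)[0])-uv for d,uv,q in C])
    o=least_squares(f,x0,loss='soft_l1');out[n]=o.x;print(n,o.x,f(o.x).reshape(-1,2).round(1).tolist())
F,B=out['f'],out['b']
json.dump({k:list(v) for k,v in out.items()},open('pose0.json','w'))
# stops' positions along y: carriage/feet; try top edge bar pixels
c,s=np.cos(F[2]),np.sin(F[2])
def loc(w): d=w-np.array([F[0],F[1],0]);return c*d[0]+s*d[1],-s*d[0]+c*d[1],w[2]
for nm,u,v in [('wide near edge wrist',288,109),('wide far',288,55)]:
    for z in (.1,.12,.14): print(nm,z,np.round(loc(onz(W,u,v,z,True)),3))
for nm,u,v in [('carr front corner wide lo',332,318),('wide carr',262,318),('narrow carr lo',425,440),('narrow carr lo back',375,472)]:
    print(nm,np.round(loc(onz(S,*c1(u,v),.061)),3))
# overlay
def box(x0,x1,y0,y1,z0,z1):
    P=[(x,y,z) for x in(x0,x1) for y in(y0,y1) for z in(z0,z1)]
    return [(P[i],P[j]) for i in range(8) for j in range(i+1,8) if bin(i^j).count('1')==1]
ims=[]
for d,fi,(a,b,w,h) in [(W,True,(170,0,170,340)),(D,False,(270,150,120,175)),(S,False,(230,145,140,170))]:
    im=d['color'].copy();im=cv2.resize(im,None,fx=3,fy=3,interpolation=cv2.INTER_CUBIC)
    for p,bx,col in [(F,box(0,.04,-.3,.26,0,.05),(0,0,255)),(B,box(-.035,.035,-.11,.11,0,.03),(0,255,0))]:
        for q in bx:
            L=T(p,[np.array(q[0])+(np.array(q[1])-q[0])*t for t in np.linspace(0,1,15)])
            uv=np.array([proj(d,x,fi) for x in L])*3+1
            cv2.polylines(im,[uv.astype(int)],False,col,1)
    cr=im[b*3:(b+h)*3,a*3:(a+w)*3];ims.append(cv2.resize(cr,(int(cr.shape[1]*600/cr.shape[0]),600)))
o=np.hstack(ims);print(o.shape);cv2.imwrite('pics/ov.png',cv2.resize(o,None,fx=min(1,800/o.shape[1]),fy=min(1,800/o.shape[1]),interpolation=cv2.INTER_AREA))
E
```

```text
f [0.56826461 0.02857673 0.04361343] [[0.2, 0.6], [1.2, 0.4], [0.9, 2.3], [1.4, -0.2], [-1.5, 0.9], [-1.7, 0.6]]
b [ 0.49728558 -0.17442609  0.04068486] [[-0.2, -0.8], [-0.1, -0.5], [0.5, 1.2], [-0.5, 2.0], [-1.9, 0.8], [-0.3, -0.0], [1.5, 0.8], [0.6, -0.1]]
wide near edge wrist 0.1 [0.034 0.041 0.1  ]
wide near edge wrist 0.12 [0.036 0.041 0.12 ]
wide near edge wrist 0.14 [0.038 0.041 0.14 ]
wide far 0.1 [0.036 0.089 0.1  ]
wide far 0.12 [0.038 0.086 0.12 ]
wide far 0.14 [0.039 0.082 0.14 ]
carr front corner wide lo [0.004 0.087 0.061]
wide carr [0.048 0.061 0.061]
narrow carr lo [0.001 0.209 0.061]
narrow carr lo back [0.045 0.213 0.061]
(600, 1205, 3)
```

View pics/ov.png

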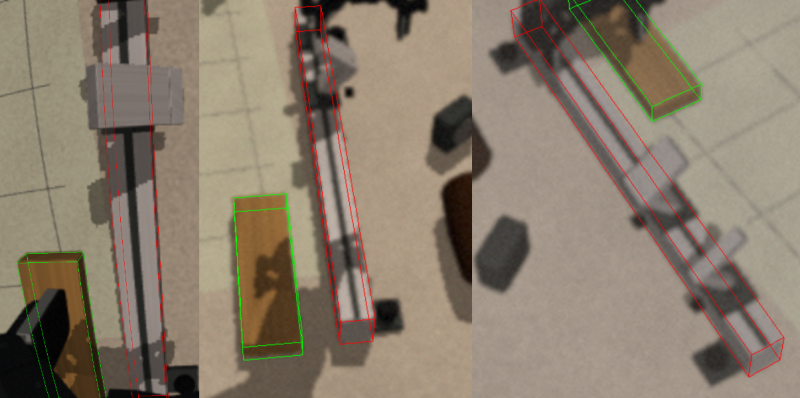

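The overlay fits within a few mm. The crops confirm the wide stop (next to the blank, local y about 63 mm), the narrow stop (about 186 mm) and the larger blank. Now I go behind the wide stop with the fingers shut.

Request:
{"name": "arm_command", "arguments": {"commands": [{"slide": [0.56,0.97,0],"turn": [0,0,0],"grip": 0},{"slide": [0.56,0.97,0],"turn": [0,0,0],"grip": 0},{"slide": [0.56,0.97,0],"turn": [0,0,0],"grip": 0},{"slide": [0.56,0.97,0],"turn": [0,0,0],"grip": 0},{"slide": [0,0,0],"turn": [0,0,0],"grip": 0},{"slide": [0,0,-0.8],"turn": [0,0,0],"grip": 0},{"slide": [0,0,-0.9],"turn": [0,0,0],"grip": 0},{"slide": [0,0,-0.9],"turn": [0,0,0],"grip": 0},{"slide": [0,0,-0.9],"turn": [0,0,0],"grip": 0},{"slide": [0,0,-0.9],"turn": [0,0,0],"grip": 0},{"slide": [0,0,-0.6],"turn": [0,0,0],"grip": 0},{"slide": [0,0,0],"turn": [0,0,0],"grip": 0}]}}

```text
t: 1.15
tool_pos: [0.6784, 0.0964, 0.1129]
ee_rot: [[-0.0, 1.0, -0.007], [1.0, 0.0, -0.001], [-0.001, -0.007, -1.0]]
ft_force: [-1.6, 0.5, -0.7]
gripper_width: -0.0001
grip_force: 0.0
```

Request:
{"name": "arm_command", "arguments": {"commands": [{"slide": [-0.48,-0.02,0],"turn": [0,0,0],"grip": 0},{"slide": [-0.48,-0.02,0],"turn": [0,0,0],"grip": 0},{"slide": [-0.48,-0.02,0],"turn": [0,0,0],"grip": 0},{"slide": [-0.48,-0.02,0],"turn": [0,0,0],"grip": 0},{"slide": [-0.48,-0.02,0],"turn": [0,0,0],"grip": 0},{"slide": [-0.48,-0.02,0],"turn": [0,0,0],"grip": 0},{"slide": [-0.48,-0.02,0],"turn": [0,0,0],"grip": 0},{"slide": [-0.48,-0.02,0],"turn": [0,0,0],"grip": 0},{"slide": [-0.48,-0.02,0],"turn": [0,0,0],"grip": 0},{"slide": [-0.48,-0.02,0],"turn": [0,0,0],"grip": 0},{"slide": [-0.4,-0.02,0],"turn": [0,0,0],"grip": 0},{"slide": [0,0,0],"turn": [0,0,0],"grip": 0}]}}

```text
t: 2.15
tool_pos: [0.5497, 0.0915, 0.1182]
ee_rot: [[-0.0, 1.0, -0.0], [1.0, 0.0, 0.0], [0.0, -0.0, -1.0]]
ft_force: [-1.2, -0.3, -0.3]
gripper_width: -0.0002
grip_force: 0.0
```

Request:
{"name": "arm_command", "arguments": {"commands": [{"slide": [-0.1,0,-0.3],"turn": [0,0,0],"grip": 0},{"slide": [-0.1,0,-0.3],"turn": [0,0,0],"grip": 0},{"slide": [-0.1,0,-0.3],"turn": [0,0,0],"grip": 0},{"slide": [0,0,-0.2],"turn": [0,0,0],"grip": 0},{"slide": [0,0,-0.16],"turn": [0,0,0],"grip": 0},{"slide": [0,0,-0.1],"turn": [0,0,0],"grip": 0},{"slide": [0,0,0],"turn": [0,0,0],"grip": 0},{"slide": [0,0,0],"turn": [0,0,0],"grip": 0}]}}

```text
t: 2.82
tool_pos: [0.5429, 0.0914, 0.0865]
ee_rot: [[0.0, 1.0, -0.001], [1.0, -0.0, -0.0], [-0.0, -0.001, -1.0]]
ft_force: [-17.3, -3.3, 44.0]
gripper_width: 0.0004
grip_force: 22.0
```

Request:
{"name": "arm_command", "arguments": {"commands": [{"slide": [0,0,1],"turn": [0,0,0],"grip": 0},{"slide": [-0.41,-0.9,1],"turn": [0,0,0],"grip": 0},{"slide": [-0.41,-0.98,0.5],"turn": [0,0,0],"grip": 0},{"slide": [-0.41,-0.98,0],"turn": [0,0,0],"grip": 0},{"slide": [-0.41,-0.98,0],"turn": [0,0,0],"grip": 0},{"slide": [-0.41,-0.98,0],"turn": [0,0,0],"grip": 0},{"slide": [-0.41,-0.98,0],"turn": [0,0,0],"grip": 0},{"slide": [-0.41,-0.98,0],"turn": [0,0,0],"grip": 0},{"slide": [-0.41,-0.98,0],"turn": [0,0,0],"grip": 0},{"slide": [-0.41,-0.98,0],"turn": [0,0,0],"grip": 0},{"slide": [-0.41,-0.98,0],"turn": [0,0,0],"grip": 0},{"slide": [-0.41,-0.98,0],"turn": [0,0,0],"grip": 0}]}}

```text
t: 3.82
tool_pos: [0.4301, -0.1772, 0.1452]
ee_rot: [[-0.0, 1.0, -0.001], [1.0, 0.0, 0.0], [0.0, -0.001, -1.0]]
ft_force: [0.5, -0.0, 0.5]
gripper_width: 0.0001
grip_force: 0.0
```

```bash
python3 - <<'E'
from h import *
s=r.get_obs();print(s['t'],s['tool_pos'],s['ft_force'])
a=cap('scene','scene1')['color'][145:315,230:370];b=cap('wrist','wrist1')['color']
a=cv2.resize(a,None,fx=2.35,fy=2.35,interpolation=cv2.INTER_CUBIC)
b=b[:,150:550];o=np.hstack([a[:400,:],b[:a.shape[0]][:400]][:]) if a.shape[0]>=400 else np.hstack([a,b[:a.shape[0]]])
cv2.imwrite('pics/v1.png',o);print(o.shape,a.shape)
E
```

```text
3.8167 [ 0.43008681 -0.17719689  0.145235  ] [ 0.50388348 -0.03962936  0.45414672]
(400, 729, 3) (400, 329, 3)
```

View pics/v1.png

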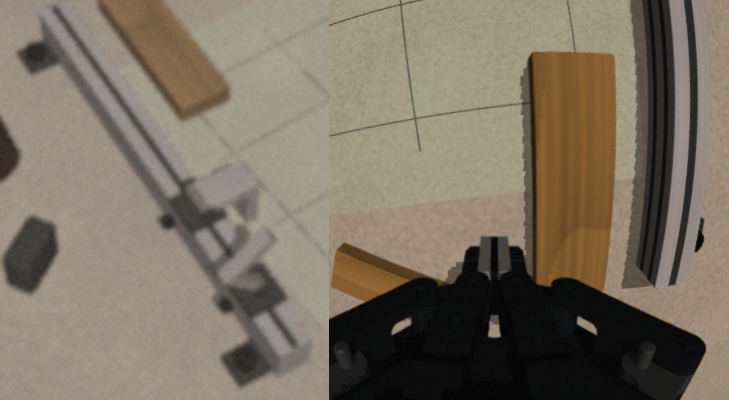

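The scene crop shows the wide stop down (nose at about (245,200)) and the narrow stop still up at (245,255). The wrist view shows the blank's +y end corners at (531,54) and (614,55), with clear space in front of it. I refine the poses with these.

```bash
python3 - <<'E'
from h import *
from scipy.optimize import least_squares
S,D,W=load('scene0'),load('side0'),load('wrist1')
c1=lambda u,v:(230+u/2.35,145+v/2.35); c2=lambda u,v:(190+u/3.4,150+v/3.4); w1=lambda u,v:(u-329+150,v)
FB=[(D,c2(482,478),(0,-.3,.05)),(D,c2(530,474),(.04,-.3,.05)),(S,c1(305,335),(0,.26,.05)),(S,c1(278,355),(.04,.26,.05)),(D,c2(486,510),(0,-.3,0)),(S,c1(281,372),(.04,.26,0)),(S,c1(42,12),(.04,-.3,.05)),(S,c1(61,5),(0,-.3,.05)),
(W,w1(657,286),(0,-.3,.05)),(W,w1(685,284),(.04,-.3,.05))]
BB=[(D,c2(323,297),(-.035,.11,.03)),(D,c2(402,290),(.035,.11,.03)),(D,c2(424,525),(.035,-.11,0)),(D,c2(339,530),(-.035,-.11,0)),
 (S,c1(184,118),(.035,.11,0)),(S,c1(229,97),(-.035,.11,0)),(S,c1(179,104),(.035,.11,.03)),(W,w1(533,54),(-.035,.11,.03)),(W,w1(614,55),(.035,.11,.03))]
out={}
for n,C,x0 in [('f',FB,(.57,0.03,0.04)),('b',BB,(.5,-.17,0.04))]:
    f=lambda p:np.concatenate([proj(d,T(p,q)[0],d is W)-uv for d,uv,q in C])
    o=least_squares(f,x0,loss='soft_l1');out[n]=o.x;print(n,o.x,f(o.x).reshape(-1,2).round(1).tolist())
F,B=out['f'],out['b'];json.dump({k:list(v) for k,v in out.items()},open('pose1.json','w'))
c,s=np.cos(F[2]),np.sin(F[2]);R=np.array([[c,s],[-s,c]])
for q in [(.035,.11,0),(.035,-.11,0),(-.035,0,0)]: print(q,R@(T(B,q)[0][:2]-F[:2]))
print('front finger pos',T(F,[(-.085,-.2,0)]),R@(r.get_obs()['tool_pos'][:2]-F[:2]))
E
```

```text
f [0.56854922 0.02908918 0.04646501] [[0.6, 0.3], [1.6, 0.2], [3.4, 1.2], [1.1, 0.2], [-1.1, 0.7], [-1.5, 2.4], [-1.8, -0.8], [2.2, -2.7], [-2.0, 2.5], [2.8, -1.3]]
b [ 0.49740412 -0.17457529  0.0491907 ] [[-0.5, -0.6], [-0.3, -0.5], [0.9, 1.1], [-0.1, 2.1], [-1.4, 1.3], [0.1, 0.8], [0.7, 0.7], [-1.6, -0.4], [1.0, 0.6]]
(0.035, 0.11, 0) [-0.04582814 -0.0900451 ]
(0.035, -0.11, 0) [-0.04522849 -0.31004428]
(-0.035, 0, 0) [-0.11552805 -0.20023548]
front finger pos [[ 0.49293062 -0.17464306  0.        ]] [-0.14936322 -0.2024785 ]
```

Request:
{"name": "arm_command", "arguments": {"commands": [{"slide": [0,0,-1],"turn": [0,0,0],"grip": 0},{"slide": [0,0,-1],"turn": [0,0,0],"grip": 0},{"slide": [0,0,-1],"turn": [0,0,0],"grip": 0},{"slide": [0,0,-1],"turn": [0,0,0],"grip": 0},{"slide": [0,0,-0.8],"turn": [0,0,0],"grip": 0},{"slide": [0,0,0],"turn": [0,0,0],"grip": 0},{"slide": [0.3,0.01,0],"turn": [0,0,0],"grip": 0},{"slide": [0.3,0.01,0],"turn": [0,0,0],"grip": 0},{"slide": [0.3,0.01,0],"turn": [0,0,0],"grip": 0},{"slide": [0.3,0.02,0],"turn": [0,0,0],"grip": 0},{"slide": [0.3,0.01,0],"turn": [0,0,0],"grip": 0},{"slide": [0.3,0.02,0],"turn": [0,0,0],"grip": 0}]}}

```text
t: 4.92
tool_pos: [0.4766, -0.1741, 0.0265]
ee_rot: [[0.0, 1.0, 0.0], [1.0, -0.0, -0.0], [-0.0, 0.0, -1.0]]
ft_force: [-2.9, -0.4, 2.3]
gripper_width: 0.0002
grip_force: 1.5
```

Request:
{"name": "arm_command", "arguments": {"commands": [{"slide": [0.2,0.01,0],"turn": [0,0,0],"grip": 0},{"slide": [0.2,0.01,0],"turn": [0,0,0],"grip": 0},{"slide": [0,0,0],"turn": [0,0,0],"grip": 0}]}}

```text
t: 5.17
tool_pos: [0.4872, -0.1734, 0.026]
ee_rot: [[-0.001, 1.0, 0.002], [1.0, 0.001, -0.0], [-0.0, 0.002, -1.0]]
ft_force: [0.4, 0.2, -0.3]
gripper_width: 0.0001
grip_force: 0.0
```

Request:
{"name": "arm_command", "arguments": {"commands": [{"slide": [0.12,0.01,0],"turn": [0,0,0],"grip": 0},{"slide": [0.12,0,0],"turn": [0,0,0],"grip": 0},{"slide": [0.1,0,0],"turn": [0,0,0],"grip": 0},{"slide": [0,0,0],"turn": [0,0,0],"grip": 0}]}}

```text
t: 5.5
tool_pos: [0.4939, -0.1737, 0.0257]
ee_rot: [[0.0, 1.0, -0.001], [1.0, -0.0, -0.0], [-0.0, -0.001, -1.0]]
ft_force: [-3.3, -1.1, 2.0]
gripper_width: 0.0003
grip_force: 1.7
```

Request:
{"name": "arm_command", "arguments": {"commands": [{"slide": [0.1,0.01,0],"turn": [0,0,0],"grip": 0},{"slide": [0.1,0,0],"turn": [0,0,0],"grip": 0},{"slide": [0,0,0],"turn": [0,0,0],"grip": 0}]}}

```text
t: 5.75
tool_pos: [0.4942, -0.1735, 0.0249]
ee_rot: [[0.002, 1.0, -0.009], [1.0, -0.002, 0.001], [0.001, -0.009, -1.0]]
ft_force: [-16.1, -2.2, 9.2]
gripper_width: 0.0001
grip_force: 8.0
```

Request:
{"name": "arm_command", "arguments": {"commands": [{"slide": [-0.5,0,0],"turn": [0,0,0],"grip": 0},{"slide": [-0.4,0,0.4],"turn": [0,0,0],"grip": 0},{"slide": [0,0,1],"turn": [0,0,0],"grip": 0},{"slide": [0,0,1],"turn": [0,0,0],"grip": 0},{"slide": [0.45,-0.9,0],"turn": [0,0,0],"grip": 0},{"slide": [0.45,-0.95,0],"turn": [0,0,0],"grip": 0},{"slide": [0.45,-0.95,0],"turn": [0,0,0],"grip": 0},{"slide": [0.45,-0.95,0],"turn": [0,0,0],"grip": 0},{"slide": [0.45,-0.95,0],"turn": [0,0,0],"grip": 0},{"slide": [0.45,-0.95,0],"turn": [0,0,0],"grip": 0},{"slide": [0.2,0,0],"turn": [0,0,0],"grip": 0},{"slide": [0,0,0],"turn": [0,0,0],"grip": 0}]}}

```text
t: 6.75
tool_pos: [0.5507, -0.3155, 0.0857]
ee_rot: [[0.002, 1.0, 0.002], [1.0, -0.002, -0.001], [-0.001, 0.002, -1.0]]
ft_force: [0.0, 0.8, 1.0]
gripper_width: 0.0001
grip_force: 0.0
```

```bash
python3 - <<'E'
from h import *
cap('side','side2');a=load('side2')['color'][200:320,200:400]
cap('scene','scene2');b=load('scene2')['color'][145:315,230:370]
a=cv2.resize(a,(667,400),interpolation=cv2.INTER_CUBIC)[:,200:];b=cv2.resize(b,(329,400),interpolation=cv2.INTER_CUBIC)
cv2.imwrite('pics/v2.png',np.hstack([a,b]))
E
```

```text
(no output)
```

View pics/v2.png

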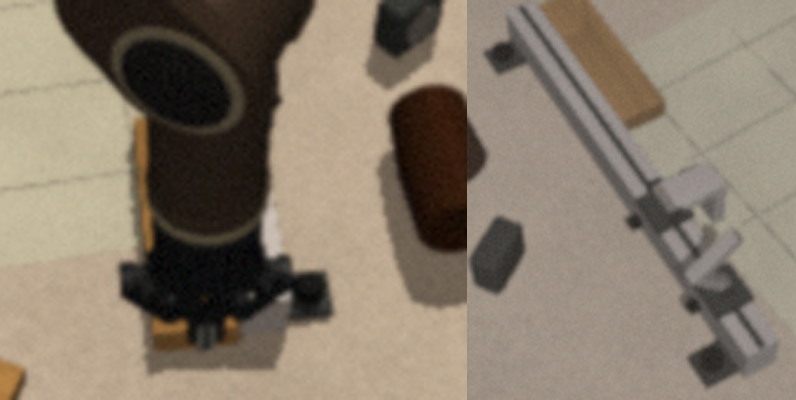

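Side view: the finger (205,340) sits at the blank's −y end, above the table. The scene view shows the blank flush with the fence. Now I descend and push along the fence.

Request:
{"name": "arm_command", "arguments": {"commands": [{"slide": [0,0,-0.9],"turn": [0,0,0],"grip": 0},{"slide": [0,0,-0.9],"turn": [0,0,0],"grip": 0},{"slide": [0,0,-0.6],"turn": [0,0,0],"grip": 0},{"slide": [0,0,0],"turn": [0,0,0],"grip": 0},{"slide": [-0.02,0.4,0],"turn": [0,0,0],"grip": 0},{"slide": [-0.02,0.4,0],"turn": [0,0,0],"grip": 0},{"slide": [-0.02,0.4,0],"turn": [0,0,0],"grip": 0},{"slide": [-0.02,0.4,0],"turn": [0,0,0],"grip": 0},{"slide": [-0.01,0.4,0],"turn": [0,0,0],"grip": 0},{"slide": [-0.02,0.4,0],"turn": [0,0,0],"grip": 0},{"slide": [-0.02,0.4,0],"turn": [0,0,0],"grip": 0},{"slide": [-0.02,0.4,0],"turn": [0,0,0],"grip": 0}]}}

```text
t: 7.85
tool_pos: [0.5459, -0.2336, 0.0264]
ee_rot: [[0.0, 1.0, 0.001], [1.0, -0.0, -0.001], [-0.001, 0.001, -1.0]]
ft_force: [0.4, -4.2, 2.7]
gripper_width: 0.0002
grip_force: 1.6
```

Request:
{"name": "arm_command", "arguments": {"commands": [{"slide": [-0.02,0.4,0],"turn": [0,0,0],"grip": 0},{"slide": [-0.02,0.4,0],"turn": [0,0,0],"grip": 0},{"slide": [-0.01,0.4,0],"turn": [0,0,0],"grip": 0},{"slide": [-0.02,0.4,0],"turn": [0,0,0],"grip": 0},{"slide": [-0.02,0.4,0],"turn": [0,0,0],"grip": 0},{"slide": [0,0.2,0],"turn": [0,0,0],"grip": 0},{"slide": [0,0,0],"turn": [0,0,0],"grip": 0}]}}

```text
t: 8.43
tool_pos: [0.5431, -0.1768, 0.0255]
ee_rot: [[-0.002, 1.0, -0.001], [1.0, 0.002, 0.002], [0.002, -0.001, -1.0]]
ft_force: [0.6, 0.1, -0.3]
gripper_width: -0.0002
grip_force: 0.0
```

Request:
{"name": "arm_command", "arguments": {"commands": [{"slide": [0,0.14,0],"turn": [0,0,0],"grip": 0},{"slide": [-0.01,0.14,0],"turn": [0,0,0],"grip": 0},{"slide": [-0.01,0.14,0],"turn": [0,0,0],"grip": 0},{"slide": [0,0.1,0],"turn": [0,0,0],"grip": 0}]}}

```text
t: 8.77
tool_pos: [0.5424, -0.166, 0.0255]
ee_rot: [[0.0, 1.0, -0.001], [1.0, -0.0, 0.0], [0.0, -0.001, -1.0]]
ft_force: [0.8, -1.4, -1.0]
gripper_width: -0.0
grip_force: 0.6
```

Request:
{"name": "arm_command", "arguments": {"commands": [{"slide": [0,0.1,0],"turn": [0,0,0],"grip": 0},{"slide": [0,0.08,0],"turn": [0,0,0],"grip": 0}]}}

```text
t: 8.93
tool_pos: [0.5426, -0.1617, 0.0256]
ee_rot: [[0.0, 1.0, -0.0], [1.0, -0.0, -0.0], [-0.0, -0.0, -1.0]]
ft_force: [-0.5, -8.7, -1.5]
gripper_width: -0.0002
grip_force: 4.4
```

Request:
{"name": "arm_command", "arguments": {"commands": [{"slide": [0,0.08,0],"turn": [0,0,0],"grip": 0},{"slide": [0,0,0],"turn": [0,0,0],"grip": 0}]}}

```text
t: 9.1
tool_pos: [0.5425, -0.1617, 0.0258]
ee_rot: [[0.001, 1.0, 0.0], [1.0, -0.001, -0.002], [-0.002, 0.0, -1.0]]
ft_force: [-0.4, -5.6, -0.8]
gripper_width: -0.0003
grip_force: 3.3
```

Request:
{"name": "arm_command", "arguments": {"commands": [{"slide": [0,0.1,0],"turn": [0,0,0],"grip": 0},{"slide": [0,0.1,0],"turn": [0,0,0],"grip": 0},{"slide": [0,0,0],"turn": [0,0,0],"grip": 0}]}}

```text
t: 9.35
tool_pos: [0.5425, -0.1612, 0.0262]
ee_rot: [[0.005, 1.0, 0.001], [1.0, -0.004, -0.007], [-0.007, 0.001, -1.0]]
ft_force: [-0.3, -17.8, -1.8]
gripper_width: 0.0001
grip_force: 9.0
```

Request:
{"name": "arm_command", "arguments": {"commands": [{"slide": [0,-0.4,0],"turn": [0,0,0],"grip": 0},{"slide": [0,-0.4,0.2],"turn": [0,0,0],"grip": 0},{"slide": [0,0,1],"turn": [0,0,0],"grip": 0},{"slide": [0,0,1],"turn": [0,0,0],"grip": 0},{"slide": [-0.55,0.8,0],"turn": [0,0,0],"grip": 0},{"slide": [-0.55,0.95,0],"turn": [0,0,0],"grip": 0},{"slide": [-0.55,0.95,0],"turn": [0,0,0],"grip": 0},{"slide": [-0.55,0.95,0],"turn": [0,0,0],"grip": 0},{"slide": [-0.55,0.95,0],"turn": [0,0,0],"grip": 0},{"slide": [-0.4,0.95,0],"turn": [0,0,0],"grip": 0},{"slide": [0,0,0],"turn": [0,0,0],"grip": 0}]}}

```text
t: 10.27
tool_pos: [0.4619, -0.0311, 0.081]
ee_rot: [[-0.006, 1.0, -0.002], [1.0, 0.006, 0.003], [0.003, -0.002, -1.0]]
ft_force: [-0.5, 0.0, -0.1]
gripper_width: 0.0003
grip_force: 0.0
```

```bash
python3 - <<'E'
from h import *
cap('side','side3');a=load('side3')['color'][140:300,280:380]
cap('scene','scene3');b=load('scene3')['color'][145:315,230:370]
a=cv2.resize(a,(340,544),interpolation=cv2.INTER_CUBIC);b=cv2.resize(b,(448,544),interpolation=cv2.INTER_CUBIC)
cv2.imwrite('pics/v3.png',np.hstack([a,b]))
E
```

```text
(no output)
```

View pics/v3.png

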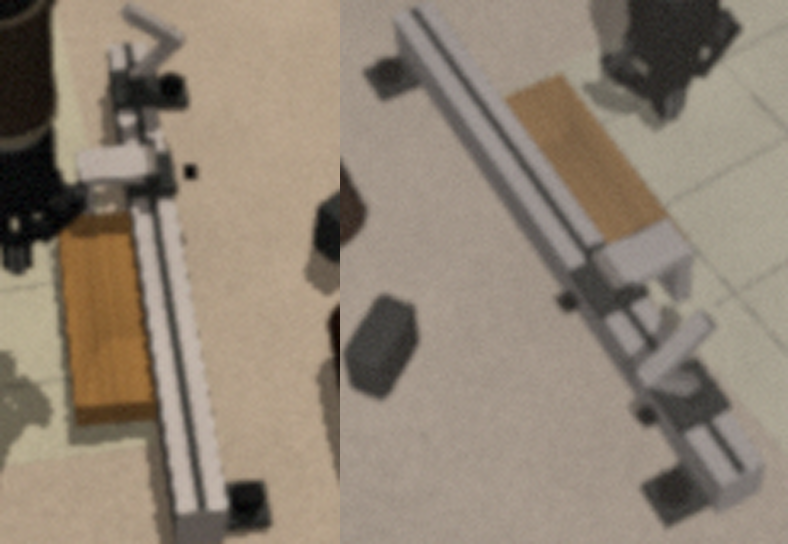

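The views show the blank flush with the fence (side crop (145,300)) and its end at the lowered wide stop (side (100,210), scene (640,235)). The narrow stop is still up. One final light nudge onto the fence at mid-length will seat it.

Request:
{"name": "arm_command", "arguments": {"commands": [{"slide": [0,-0.5,0],"turn": [0,0,0],"grip": 0},{"slide": [0,0,-0.8],"turn": [0,0,0],"grip": 0},{"slide": [0,0,-0.9],"turn": [0,0,0],"grip": 0},{"slide": [0,0,-0.5],"turn": [0,0,0],"grip": 0},{"slide": [0.3,0,0],"turn": [0,0,0],"grip": 0},{"slide": [0.3,0.02,0],"turn": [0,0,0],"grip": 0},{"slide": [0.2,0.02,0],"turn": [0,0,0],"grip": 0},{"slide": [0.1,0.01,0],"turn": [0,0,0],"grip": 0},{"slide": [0.1,0.01,0],"turn": [0,0,0],"grip": 0}]}}

```text
t: 11.12
tool_pos: [0.4885, -0.0474, 0.0263]
ee_rot: [[0.0, 1.0, -0.002], [1.0, -0.0, -0.0], [-0.0, -0.002, -1.0]]
ft_force: [-9.0, -1.5, 4.7]
gripper_width: -0.0002
grip_force: 4.5
```

Request:
{"name": "arm_command", "arguments": {"commands": [{"slide": [0.1,0.01,0],"turn": [0,0,0],"grip": 0},{"slide": [0.06,0,0],"turn": [0,0,0],"grip": 0}]}}

```text
t: 11.28
tool_pos: [0.4887, -0.0473, 0.0256]
ee_rot: [[0.0, 1.0, -0.009], [1.0, -0.001, -0.0], [-0.0, -0.009, -1.0]]
ft_force: [-15.7, -1.4, 9.8]
gripper_width: -0.0001
grip_force: 8.0
```

Request:
{"name": "arm_command", "arguments": {"commands": [{"slide": [-0.4,0,0],"turn": [0,0,0],"grip": 0},{"slide": [-0.8,0,0],"turn": [0,0,0],"grip": 0},{"slide": [-0.6,0,0.6],"turn": [0,0,0],"grip": 0},{"slide": [0,0,1],"turn": [0,0,0],"grip": 0},{"slide": [0,0,1],"turn": [0,0,0],"grip": 0},{"slide": [0,0,1],"turn": [0,0,0],"grip": 0},{"slide": [0,0,1],"turn": [0,0,0],"grip": 0},{"slide": [0,0,1],"turn": [0,0,0],"grip": 0},{"slide": [0,0,0],"turn": [0,0,0],"grip": 0}]}}

```text
t: 12.03
tool_pos: [0.4509, -0.0468, 0.1708]
ee_rot: [[0.0, 1.0, 0.009], [1.0, -0.0, 0.0], [0.0, 0.009, -1.0]]
ft_force: [1.3, -0.4, 0.5]
gripper_width: 0.0002
grip_force: 0.0
```

```bash
python3 - <<'E'
from h import *
cap('wrist','wrist4');a=load('wrist4')['color'][0:260,300:560]
cap('scene','scene4');b=load('scene4')['color'][165:275,255:345]
a=cv2.resize(a,(430,430),interpolation=cv2.INTER_CUBIC);b=cv2.resize(b,(352,430),interpolation=cv2.INTER_CUBIC)
cv2.imwrite('pics/v4.png',np.hstack([a,b]));s=r.get_obs();print(s['tool_pos'],s['ft_force'])
E
```

```text
[ 0.44893274 -0.04664665  0.16720332] [-0.02654561 -0.42957428  0.24262274]
```

View pics/v4.png

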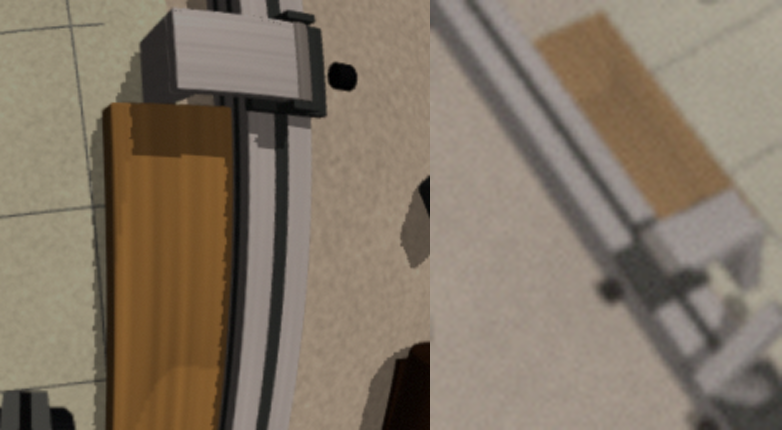

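The wrist crop shows the blank flush along the fence (edge at (235,250)) and its end meeting the stop's nose at (150,103). The robot is clear, so I hand in.

```bash
python3 -c "
from workcell import r
print(r.finish_job())"
```

```text
the job is handed in; nothing more can be done
None
```

The job is handed in: the wide stop is fully down, the blank is snug against the fence with its end touching that stop, the narrow stop is still up, and the robot is clear of everything.

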